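# Run the conduit roller: set speed, flip the catch, hold the run lever

### The job

Get the conduit roller running: swing the ball-topped speed lever until it is in line with the pointer on its dial plate (leave the pointer as it is set), and then flip the safety catch on the other box fully over, clear of the run lever. Then pull the run lever, the one with the T-handle, all the way back towards the front of its box against its spring and keep holding it there with the gripper: finish while still holding it. Leave the other things on the bench where they are.

Things in the scene. Friction and masses are not known exactly. Their poses are not given: they have to be found in the camera images.
- speed_box: Speed control, bolted to the bench: grey box 150 (x) x 90 (y) x 40 mm high. Origin: centre of its underside. Its -x side is the front, towards the robot (turned by some yaw). The hinge line of the speed lever and of the pointer runs along the box's y axis through the point 40 mm above the origin. An upright steel disc segment (dial plate, radius 70 mm, 4 mm thick) stands 22 to 26 mm to the +y side of the lever.
- speed_lever (a joint): Angle of the speed lever (rad). 0: leaning 0.65 rad from upright to the box's +x (away from the front); grows as its knob moves to -x, to 1.3 (leaning 0.65 rad to the front). Stiff hinge, needs about 1 to 2 N at the knob, stays where it is left.
- speed_knob (a point): Centre of the black ball, 30 mm across, on top of the speed lever, 125 mm from the hinge line; the 12 mm steel stem runs down from it. The frame turns with the lever, z along the stem outwards. The ball can be gripped from above with the fingers to its +y and -y sides.
- speed_pointer (a joint): Angle of the speed pointer (rad), with the same hinge line, zero and direction as joint speed_lever: the two agree when lever and pointer are in line. It is set anew each time (0.6 to 1.2) and must stay as it is found; very stiff.
- pointer_tip (a point): Outer end of the speed pointer: a small aluminium tab 9 mm wide and 14 mm thick riding on the dial plate's rim, 85 mm from the hinge line and 26 mm to the +y side of the lever's plane. Frame z points outwards along the pointer.
- run_box: Run control, bolted to the bench: grey box 140 (x) x 160 (y) x 35 mm high. Its origin lies on the underside below the run lever's hinge; the box reaches from y -57 to +102 mm. Its -x side is the front, towards the robot (turned by some yaw). The run lever's hinge line runs along the box's y axis through the point 35 mm above the origin.
- run_lever (a joint): Angle of the run lever (rad). 0: at rest, leaning 0.25 rad from upright to the box's +x; grows as it is pulled to -x, to its stop at 0.75 (leaning 0.5 rad to the front). A spring returns it when released: it takes about 4 N at the handle to start and 10 N at the stop. With the safety catch down it is blocked at about 0.1 rad (do not force it).
- run_grip (a point): Centre of the run lever's T-handle: a black round cross-bar, 22 mm across, 60 mm long, along the box's y, 115 mm from the hinge line, on a 14 mm stem. Frame z runs along the lever, outwards. Can be gripped from above with one finger in front of the cross-bar and one behind it, or hooked from behind.
- safety_catch (a joint): Angle of the safety catch (rad). 0: down, its steel bar (10 x 12 mm) lies along the box's y, just in front (-x) of the square lug on the run lever's stem, from y +86 to -12 mm. Hinge line along the box's x at x -8, y +80, z +75 mm from the box's origin. Grows to its stop at 1.6, fully over: bar upright (its end 92 mm above the hinge), tab level, out to +y. Stiff, about 3 N at the tab; stays where left.
- catch_tab (a point): Point on the safety catch's finger tab, 50 mm out from the catch's hinge. The tab is a steel plate 22 mm (x) wide, 10 mm (y) thick, 60 mm long, standing up from the hinge when the catch is down, square to the bar. Pushing the tab to the box's +y, away from the run lever, and down flips the catch. Frame z points outwards along the tab, y as the box's y when the catch is down.
- tape_roll: Bystander: black roll of tape lying flat, 84 mm across, 24 mm high. Origin at the underside's middle.
- coupling: Bystander: grey plastic conduit coupling lying on its side, 34 mm across, 55 mm long. Origin at the underside's middle.
- wrench: Bystander: steel open wrench, 160 mm long, lying flat. Origin at the underside's middle.
- screwdriver: Bystander: black-handled screwdriver, 200 mm long, lying flat. Origin at the underside's middle.
- elbow: Bystander: grey plastic conduit elbow, 27 mm pipe, lying flat. Origin at the underside's middle.
- junction_box: Bystander: square metal junction box, 106 x 106 x 48 mm. Origin at the underside's middle.
- spray_can: Bystander: green can, 60 mm across, 170 mm high, standing. Origin at the underside's middle.
Things that resemble listed ones, but are neither listed nor needed, are in the scene too. What is shaped like the run_box but red is not meant.

How it is judged:
By the outcome, as a careful person would: the job done as asked, in the order asked, and still so for the second after the job is handed in, while the arm keeps its last pose, push and grip.
It also fails if it takes over 61 s, if anything falls off the work surface, if the arm or the gripper's body presses on something with over 40 N, if the wrist force passes 120 N, or if a joint passes its speed limit or range.

### The arm

A 6-joint arm with a two-finger parallel gripper is mounted at the origin on the work surface. World frame = base frame: x ahead of the robot, y to its left, z up, the work surface at z = 0. Lengths are in mm, angles in rad, forces in N, time in s.
With the tool pointing down it reaches from about 275 to 750 mm from the base axis. Payload 10.2 kg.
Tool frame: the origin (TCP) lies between the finger pads; the fingertips stand 11 mm ahead of it and the grasp point (between the pads) lies 8 mm behind it (ctrl.nose_length is the distance from the TCP to the fingertips, in mm); x points along the fingers, y is the direction in which the jaws open and shut, and the axes are right-handed (so a half turn about x gives the same grasp; the last joint's range is limited). The gripper opens to 85 mm and grips with 20 to 120 N. Pads are 22 mm wide; open, the fingers measure 114 mm over their backs; the gripper's body (76 mm by 85 mm) begins 54 mm behind the grasp point. The pads swing forward as they close: fully open they stand 13 mm farther back than shut.
Start: joints at [-1.444, 0.313, 1.498, -0, 1.331, -0.223], TCP at [179.91, -493.218, 242.294] pointing down, gripper open.
Joint ranges: [-2.94, 2.94], [-0.97, 2.17], [0.19, 2.56], [-1.23, 4.37], [0.02, 3.11], [-2.88, 2.88]. Speed limits (rad/s): [2.39, 2.39, 3.01, 3.14, 3.14, 3.14].

### API

Orientations are given as a unit quaternion [w, x, y, z].
In Python, from rig import ctrl, capture, ticket gives the robot as it stands.
- The arm moves only by the tool step_arm, never from a script. Its argument "commands" is a list of rows, each a list of 2 entries, a list of its own where there are three numbers: the shift along the world's x, y, z normalised to -1 to 1, where 1 is 0.04 m, then the turn about the world's z normalised to -1 to 1, where 1 is 180 degrees. A call has 1 to 5 rows; each row shifts and turns the commanded pose from where the row before left it; what a row does not reach is not made up. A row lasts 1/10 s, in which the tool goes at most 50 mm and 8.59 degrees, less where a joint would pass 70% of its speed; a pose out of reach is approached as far as the arm can. A call with a number of a shift or a turn outside -1 to 1 is refused whole. A call with a gripper value outside its range is refused whole. "gripper" is the closure, from -1 (fully open) to 1 (shut), so that 0 is half open, set as the call begins (left out, the last holds). The fingers move at their own pace and stop on an object; "force" is the grip in N (left out, the last holds). Time passes only in rows, so rows that do not move let the fingers close. It gives the time, the measured TCP pose, the force and the opening at its end, in the units of the state.
- ctrl.sense(): the state, without advancing time (a new reading comes with each control period).
- capture(name): name is "side" or "top"; returns a dict with "image" (480x640x3 uint8, blue, green, red), "fov_y" (degrees; the focal length in pixels is half the picture's height over the tangent of half this angle, whatever the lens; pixels are square), "cx", "cy" (the principal point, pixels), "origin" and "orientation" of the camera in the world. Camera axes: x right, y down, z forward; pixel columns grow to the right and rows downward; lengths in mm; the calibration is good to about 2 mm. A picture is of the moment at which its call begins. There is no depth.
- ticket.finish_job(): hands the job in, once; it reports no verdict.
The state is a dict: "time_s": time; "joints": joint angles; "dq": joint speeds; "tau": joint torques, N m; "eef_pos": TCP position; "ee_rot": TCP orientation; "force": force on the tool from outside, world axes, zero at the start; "wrist_torque": the same for the moment, N m; "grip_width": opening from 0.0 (shut) to 1.0 (fully open).
Only numpy, scipy, OpenCV 4.12 (cv2) and the standard library are available. Lean on these libraries where they do the work, as an engineer would, in place of code of your own. Each camera call takes 0.05 s, during which the arm holds its last target.

## Working session

There is one attempt and no reset: what is moved stays moved. The work goes in short steps, Python scripts to look and compute and a tool call to move; the robot and the scene stay as the last step left them, time stands still between calls to the robot, and variables do not carry over. Pictures are saved under pics/ and viewed, and the job is handed in when it is done.

Besides the shell and the picture viewer there is one more tool, called after "Call:" as name(argument=value, ...) on one line, values as JSON. step_arm: Moves the arm, as the interface text tells. Its arguments: {"type":"object","properties":{"commands":{"type":"array","items":{"type":"array"}},"gripper":{"type":"number"},"force":{"type":"number"}},"required":["commands"]}

```bash
ls; mkdir -p pics; python3 - <<'E'
from rig import ctrl, capture, ticket
import cv2
for n in("side","top"):
    c=capture(n); cv2.imwrite(f"pics/{n}0.png",c["image"]); print({k:v for k,v in c.items() if k!="image"})
print(ctrl.sense(), ctrl.nose_length)
E
```

```text
pics
{'fov_y': 45.103015941036986, 'cx': 316.03484122400084, 'cy': 240.26674768384103, 'origin': array([-298.67075247, -982.67838582, 1000.74012938]), 'orientation': array([-0.42107608,  0.8299381 , -0.32330161,  0.17138771])}
{'fov_y': 51.78406960944847, 'cx': 325.20043852964614, 'cy': 240.51005809432172, 'origin': array([ 454.90576271,  -85.16141073, 1136.49969151]), 'orientation': array([ 0.03797924, -0.70643228,  0.70654521, -0.01746049])}
{'time_s': 0.1, 'joints': array([-1.44442109e+00,  3.13416963e-01,  1.49833917e+00,  9.32905292e-06,
        1.33099540e+00, -2.23391388e-01]), 'dq': array([ 1.35336942e-03, -3.74187177e-04, -6.92321372e-04, -8.45183442e-05,
        3.45380791e-04,  1.17399911e-03]), 'tau': array([ 3.14620171e-03, -4.12899649e+01, -2.60144770e+01, -1.47405262e-04,
        2.97737446e-03, -1.87954748e-05]), 'eef_pos': array([ 179.87447288, -493.00412837,  241.78882519]), 'ee_rot': array([ 0.12262191,  0.69634426,  0.12344009, -0.69629813]), 'force': array([ 1.58104524, -0.01141667, -0.33825042]), 'wrist_torque': array([ 0.0294285 , -0.04690281, -0.02786669]), 'grip_width': 0.9998578574410488} 11.0
```

View pics/side0.png

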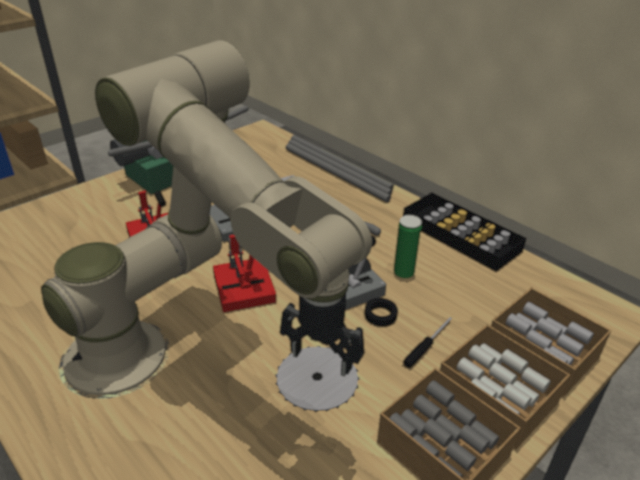

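View pics/top0.png

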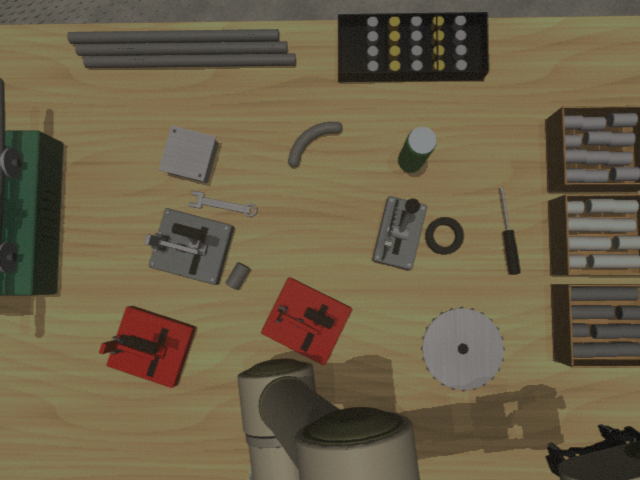

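The top view shows these candidates: the grey run box at (190,246), two red run-box look-alikes at (150,346) and (307,320), and the grey speed box at (400,233). By the description I pick the grey ones. Close crops next.

```bash
cat > h.py <<'E'
import numpy as np, cv2
from scipy.spatial.transform import Rotation as R
def cam(c):
    f=240/np.tan(np.radians(c["fov_y"]/2)); q=c["orientation"]
    return f,c["cx"],c["cy"],np.array(c["origin"]),R.from_quat([q[1],q[2],q[3],q[0]]).as_matrix()
def proj(c,P):
    f,cx,cy,o,M=cam(c); p=(np.atleast_2d(P)-o)@M
    return np.c_[f*p[:,0]/p[:,2]+cx, f*p[:,1]/p[:,2]+cy]
def ray(c,u,v):
    f,cx,cy,o,M=cam(c); return o, M@np.array([(u-cx)/f,(v-cy)/f,1])
def atz(c,u,v,z):
    o,d=ray(c,u,v); return o+d*(z-o[2])/d[2]
def crop(img,x0,y0,x1,y1,s,name):
    cv2.imwrite(name,cv2.resize(img[y0:y1,x0:x1],None,fx=s,fy=s,interpolation=cv2.INTER_CUBIC))
E
python3 - <<'E'
from h import *
from rig import capture
c=capture("top")
crop(c["image"],130,190,250,300,6,"pics/run1.png")
crop(c["image"],350,170,450,290,5,"pics/spd1.png")
E
```

```text
(no output)
```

View pics/run1.png

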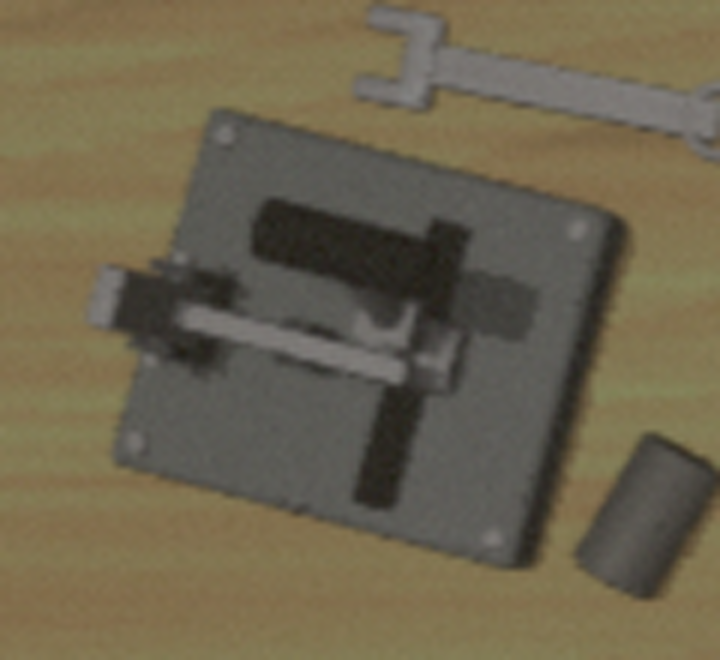

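View pics/spd1.png

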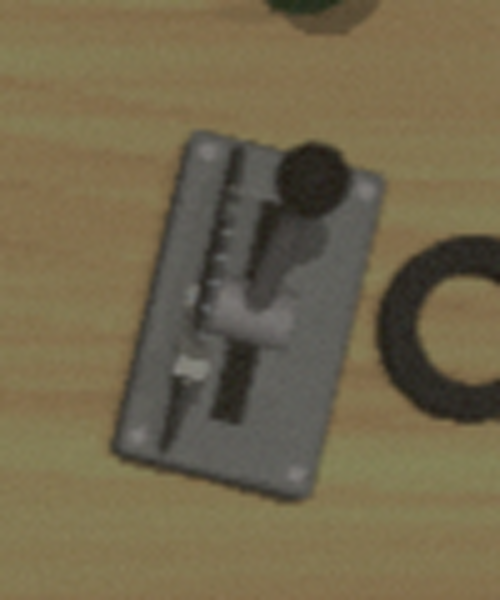

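```bash
cat >> h.py <<'E'
from scipy.optimize import least_squares
def Rz(a): return R.from_euler('z',a).as_matrix()
def fitbox(c,px,local):
    z=local[0][2]
    def res(p):
        W=np.array(local)@Rz(p[2]).T+[p[0],p[1],0]
        return (proj(c,W)-px).ravel()
    x0=np.mean([atz(c,u,v,z)[:2] for u,v in px],0)
    s=least_squares(res,[x0[0],x0[1],0]); return s.x,s.fun
E
python3 - <<'E'
from h import *
from rig import capture
c=capture("top")
run=np.array([(215,108),(615,215),(517,568),(115,460)])/6+[130,190]
spd=np.array([(195,130),(385,178),(308,498),(115,450)])/5+[350,170]
for px,z in((run,35),(spd,40)):
    W=np.array([atz(c,u,v,z) for u,v in px]); print(W.round(1), np.linalg.norm(W-np.roll(W,-1,0),axis=1).round(1))
# corners order: far-left(+x,+y), far-right(+x,-y), near-right, near-left
pr,fr=fitbox(c,run,[(70,102,35),(70,-57,35),(-70,-57,35),(-70,102,35)])
ps,fs=fitbox(c,spd,[(75,45,40),(75,-45,40),(-75,-45,40),(-75,45,40)])
print(pr,fr.round(1));print(ps,fs.round(1))
np.save("pr.npy",pr);np.save("ps.npy",ps)
# pointer tip & knob
def spt(th,r,y): 
    a=0.65-th; return Rz(ps[2])@np.array([r*np.sin(a),y,40+r*np.cos(a)])+[ps[0],ps[1],0]
tip=np.array([190,368])/5+[350,170]; knob=np.array([313,180])/5+[350,170]
for name,r,y,t in(("tip",85,26,tip),("knob",125,0,knob)):
    s=least_squares(lambda q:(proj(c,spt(q[0],r,y))-t).ravel(),[0.8]); print(name,s.x,s.fun,spt(s.x[0],r,y))
def rp(l): return Rz(pr[2])@np.array(l)+[pr[0],pr[1],0]
for n,l in(("grip",(115*np.sin(.25),0,35+115*np.cos(.25))),("barend",(-8,-12,75)),("tabtop",(-8,80,135)),("hinge",(-8,80,75))):
    print(n,rp(l).round(1),((proj(c,rp(l))-[130,190])*6).round())
E
```

```text
[[615.9 308.6  35. ]
 [574.9 155.9  35. ]
 [442.9 190.5  35. ]
 [483.  343.   35. ]] [158.2 136.6 157.7 137.3]
[[ 640.6 -195.7   40. ]
 [ 618.7 -279.7   40. ]
 [ 476.5 -243.8   40. ]
 [ 497.7 -159.1   40. ]] [ 86.9 146.6  87.3 147.5]
[ 5.23481895e+02  2.27742965e+02 -2.57471387e-01] [ 0.1 -0.5  0.5 -0.8  0.   0.7 -0.6  0.5]
[ 5.58427408e+02 -2.19584105e+02 -2.49212952e-01] [-0.6 -0.7  0.9 -0.6  0.4  0.9 -0.7  0.4]
tip [1.10666374] [0.05100682 0.01459178] [ 528.51672196 -185.14289687  116.28993393]
knob [0.2951046] [-0.0793737  -0.01583115] [ 600.5220524  -230.29734906  157.21035506]
grip [551.  220.5 146.4] [[353. 250.]]
barend [512.7 218.2  75. ] [[417. 375.]]
tabtop [536.1 307.1 135. ] [[111. 297.]]
hinge [536.1 307.1  75. ] [[175. 311.]]
```

```bash
cat >> h.py <<'E'
def toolyaw(s):
    q=s["ee_rot"]; M=R.from_quat([q[1],q[2],q[3],q[0]]).as_matrix()
    return M, np.degrees(np.arctan2(M[1,1],M[0,1]))
E
python3 - <<'E'
from h import *
from rig import ctrl
s=ctrl.sense();M,a=toolyaw(s);print(M.round(3),a,s["joints"].round(2))
ps=np.load("ps.npy");pr=np.load("pr.npy");print(np.degrees([ps[2],pr[2]])+90)
E
```

```text
[[-0.     0.343 -0.939]
 [ 0.001 -0.939 -0.343]
 [-1.    -0.001 -0.   ]] -69.95767512531978 [-1.44  0.31  1.5  -0.    1.33 -0.22]
[75.72114963 75.24797621]
```

```bash
python3 - <<'E'
from h import *
from rig import capture
c=capture("top")
print("can top",atz(c,422,140,170),"can base",atz(c,408,163,0), "bed", atz(c,60,140,0),atz(c,60,140,150))
crop(c["image"],360,110,450,200,6,"pics/can.png")
E
```

```text
can top [ 730.45884445 -248.78911422  170.        ] can base [ 724.68334692 -244.42988326    0.        ] bed [785.21202524 580.07462907   0.        ] [741.61681818 492.27398406 150.        ]
```

View pics/can.png

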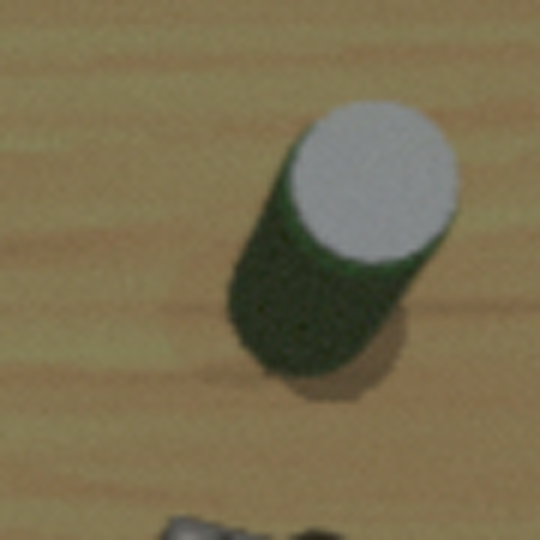

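Call:
step_arm(commands=[[[0.7, 0.44, 0.2], -0.019], [[0.7, 0.44, 0.2], -0.019], [[0.7, 0.44, 0], -0.019], [[0.7, 0.44, 0], -0.019], [[0.7, 0.44, 0], -0.019]], gripper=-0.3, force=30)

```text
time_s: 0.75
eef_pos: [320.9, -404.4, 258.3]
ee_rot: [-0.017, -0.707, -0.017, 0.707]
force: [-0.1, -0.6, -0.7]
grip_width: 0.65
```

Call:
step_arm(commands=[[[0.7, 0.44, 0], -0.019], [[0.7, 0.44, 0], -0.019], [[0.7, 0.44, 0], -0.019], [[0.7, 0.44, 0], -0.019], [[0.7, 0.44, 0], -0.019]])

```text
time_s: 1.25
eef_pos: [461.0, -316.3, 258.2]
ee_rot: [0.088, -0.702, 0.088, 0.702]
force: [-0.8, 0.1, -0.5]
grip_width: 0.649
```

Call:
step_arm(commands=[[[0.7, 0.44, 0], 0], [[0.7, 0.44, 0], 0], [[0.7, 0.44, 0], 0], [[0.7, 0.44, 0], 0], [[0.7, 0.4, 0], 0]])

```text
time_s: 1.75
eef_pos: [601.0, -229.8, 258.1]
ee_rot: [0.087, -0.702, 0.087, 0.702]
force: [-0.2, -0.7, -0.0]
grip_width: 0.651
```

Call:
step_arm(commands=[[[0, 0, 0], 0], [[0, 0, 0], 0]])

```text
time_s: 1.95
eef_pos: [600.0, -230.5, 257.8]
ee_rot: [0.087, -0.701, 0.087, 0.702]
force: [0.0, -0.3, -0.6]
grip_width: 0.651
```

```bash
python3 - <<'E'
from h import *
from rig import capture,ctrl
s=ctrl.sense();print(s["eef_pos"],toolyaw(s)[1],s["grip_width"],s["force"],s["time_s"],s["joints"].round(2))
c=capture("side");cv2.imwrite("pics/side1.png",c["image"])
c=capture("top");cv2.imwrite("pics/top1.png",c["image"])
E
```

```text
[ 599.98963551 -230.53332363  257.75191846] -104.10644433450041 0.6509091840246405 [ 0.04354308 -0.34909828 -0.56551649] 1.95 [-0.55  0.58  1.07 -0.    1.5   1.27]
```

View pics/side1.png

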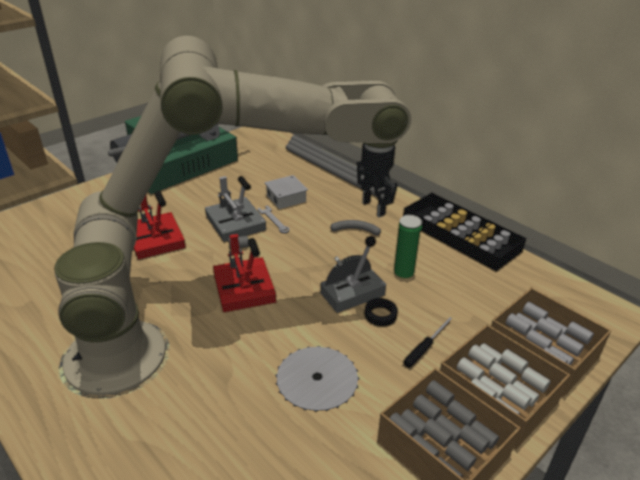

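View pics/top1.png

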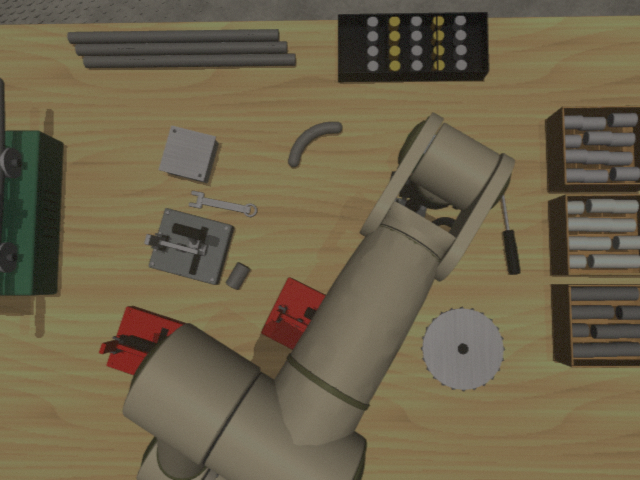

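The side view now shows the speed box clear, with its knob at about (370,241) and the dial plate behind it. It also shows the grey run box at (235,205). I'll zoom in on both.

```bash
python3 - <<'E'
from h import *
i=cv2.imread("pics/side1.png")
crop(i,310,225,400,315,6,"pics/s_spd.png"); crop(i,195,165,275,245,7,"pics/s_run.png")
from rig import capture
c=capture("side"); ps=np.load("ps.npy");pr=np.load("pr.npy")
def spt(th,r,y): 
    a=0.65-th; return Rz(ps[2])@np.array([r*np.sin(a),y,40+r*np.cos(a)])+[ps[0],ps[1],0]
for n,p in(("knob",spt(.295,125,0)),("tip",spt(1.107,85,26))): print(n,((proj(c,p)-[310,225])*6).round())
L=np.array([(75,45,40),(75,-45,40),(-75,-45,40),(-75,45,40)])@Rz(ps[2]).T+[ps[0],ps[1],0]
print(((proj(c,L)-[310,225])*6).round())
def rp(l): return Rz(pr[2])@np.array(l)+[pr[0],pr[1],0]
for n,l in(("grip",(115*np.sin(.25),0,35+115*np.cos(.25))),("barend",(-8,-12,75)),("tabtop",(-8,80,135)),("hinge",(-8,80,75)),("cnr",(-70,-57,35))):
    print(n,((proj(c,rp(l))-[195,165])*7).round())
E
```

```text
knob [[364.  96.]]
tip [[160. 196.]]
[[350. 237.]
 [464. 352.]
 [162. 462.]
 [ 57. 338.]]
grip [[348. 126.]]
barend [[288. 306.]]
tabtop [[198.  85.]]
hinge [[210. 205.]]
cnr [[195. 478.]]
```

View pics/s_spd.png

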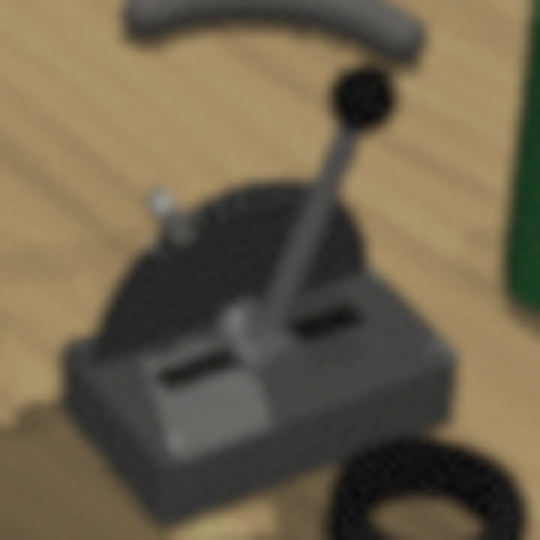

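View pics/s_run.png

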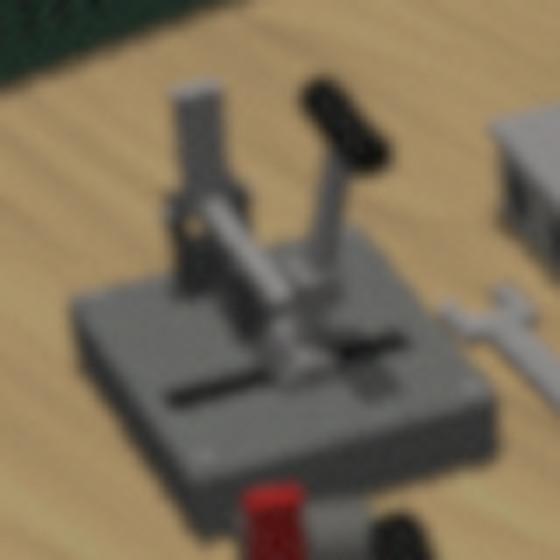

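```bash
python3 - <<'E'
from h import *
from rig import capture
cs=capture("side");ct=capture("top"); ps=np.load("ps.npy")
i=cv2.imread("pics/side1.png"); j=cv2.imread("pics/top0.png")
# bright centroid
def cent(im,x0,y0,x1,y1):
    g=cv2.cvtColor(im,cv2.COLOR_BGR2GRAY)[y0:y1,x0:x1].astype(float); print(g.astype(int))
cent(i,328,252,346,270); cent(j,380,236,398,252)
def spt(th,r,y): 
    a=0.65-th; return Rz(ps[2])@np.array([r*np.sin(a),y,40+r*np.cos(a)])+[ps[0],ps[1],0]
for tpx in ((190,366),(190,368),(190,371)):
  for spx in ((161,200),(163,206)):
    f=lambda q: np.r_[(proj(ct,spt(q[0],q[1],26))-(np.array(tpx)/5+[350,170])).ravel(),(proj(cs,spt(q[0],q[1],26))-(np.array(spx)/6+[310,225])).ravel()]
    s=least_squares(f,[1.1,83],x_scale=[.1,10]); print(tpx,spx,s.x,s.fun.round(1))
E
```

```text
[[140 142 143 145 145 146 144 142 143 142 146 146 147 144 144 143 141 143]
 [136 139 141 145 145 144 144 144 142 142 143 144 146 146 146 143 142 141]
 [134 135 136 140 143 144 144 144 142 142 142 143 145 145 145 146 144 142]
 [134 133 134 137 139 141 141 139 139 141 141 143 143 145 148 146 146 143]
 [137 136 136 134 134 136 135 132 134 140 142 142 144 144 146 144 141 136]
 [138 136 135 133 134 131 128 129 136 144 143 143 143 143 140 134 124 113]
 [139 138 137 135 132 127 122 128 144 148 143 137 136 134 127 111  93  80]
 [140 139 139 137 135 129 125 126 137 139 127 122 122 115 102  83  62  54]
 [141 139 139 138 136 132 124 119 120 116 105 101 100  92  78  64  49  45]
 [138 140 140 140 138 134 127 117 105  92  87  87  84  76  64  55  44  37]
 [135 136 137 137 136 134 129 120 100  82  80  82  79  72  58  48  44  38]
 [130 131 131 131 130 131 129 117  95  75  73  79  80  72  59  45  39  38]
 [124 125 126 127 128 130 127 113  85  61  66  74  75  69  58  43  40  38]
 [122 121 123 123 125 122 118 100  73  50  51  62  63  56  46  38  40  41]
 [124 121 121 121 116 106  94  79  63  47  44  46 
[... 1167 characters left out ...]
0  53  47  57  63  68  75  91  94  89  57  40  41  38  41]
 [ 91  90  88  74  46  47  54  60  66  76  92  93  82  51  38  40  40  45]
 [ 91  89  86  75  48  49  58  63  70  81  93  92  80  48  41  34  45  40]
 [ 92  90  85  65  47  53  62  75  91  92  94  87  69  45  39  40  42  40]]
(190, 366) (161, 200) [ 1.10984464 82.53462012] [0.  0.1 0.1 0. ]
(190, 366) (163, 206) [ 1.12214661 79.26142765] [-0.1 -0.1 -0.1 -0. ]
(190, 368) (161, 200) [ 1.11472363 82.95348155] [-0.  -0.1 -0.1  0. ]
(190, 368) (163, 206) [ 1.12716843 79.68683139] [-0.1 -0.2 -0.2 -0. ]
(190, 371) (161, 200) [ 1.12194257 83.5857629 ] [-0.1 -0.3 -0.3  0. ]
(190, 371) (163, 206) [ 1.13459317 80.32898018] [-0.2 -0.4 -0.5 -0. ]
```

Call:
step_arm(commands=[[[0, 0, -0.7], 0], [[0, 0, -0.7], 0], [[0, 0, -0.6], 0], [[0, 0, -0.5], 0], [[0, 0, -0.2], 0]])

```text
time_s: 2.7
eef_pos: [598.9, -230.9, 148.5]
ee_rot: [0.088, -0.701, 0.087, 0.703]
force: [0.1, 0.4, 0.3]
grip_width: 0.645
```

Call:
step_arm(commands=[[[0, 0, 0], 0], [[0, 0, 0], 0]])

```text
time_s: 2.9
eef_pos: [600.2, -231.2, 151.5]
ee_rot: [-0.087, 0.702, -0.087, -0.701]
force: [1.0, 0.4, -0.7]
grip_width: 0.652
```

```bash
python3 - <<'E'
from h import *
from rig import capture,ctrl
s=ctrl.sense();print(s["eef_pos"],s["grip_width"],s["force"],s["time_s"])
c=capture("side");crop(c["image"],310,185,430,315,5,"pics/s2.png")
E
```

```text
[ 600.20861927 -231.20185973  151.53948558] 0.6521973805158165 [ 0.97002672  0.3880256  -0.67057378] 2.9
```

View pics/s2.png

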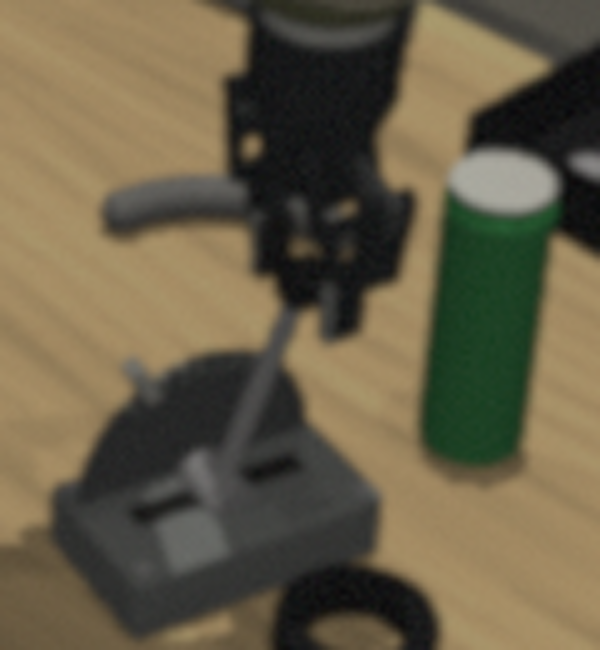

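The ball is between the two fingers, above the stem. I'll close on it.

Call:
step_arm(commands=[[[0, 0, -0.05], 0], [[0, 0, 0], 0], [[0, 0, 0], 0], [[0, 0, 0], 0], [[0, 0, 0], 0]], gripper=1, force=30)

```text
time_s: 3.45
eef_pos: [600.9, -229.0, 149.2]
ee_rot: [-0.088, 0.703, -0.086, -0.701]
force: [4.3, 9.0, 3.9]
grip_width: 0.331
```

```bash
python3 - <<'E'
from h import *
from rig import ctrl
s=ctrl.sense();print(s["eef_pos"],s["grip_width"]*85,s["force"],s["time_s"])
ps=np.load("ps.npy")
def spt(th,r=125,y=0): 
    a=0.65-th; return Rz(ps[2])@np.array([r*np.sin(a),y,40+r*np.cos(a)])+[ps[0],ps[1],0]
T=np.linspace(.295,1.115,11);P=np.array([spt(t) for t in T]); print((np.diff(P,axis=0)/40).round(3)); print(P[-1])
E
```

```text
[ 600.87080924 -228.98894496  149.23050281] 28.109192797724866 [4.31206991 9.01139979 3.91093728] 3.45
[[-0.236  0.06   0.079]
 [-0.242  0.061  0.059]
 [-0.245  0.062  0.038]
 [-0.248  0.063  0.017]
 [-0.248  0.063 -0.004]
 [-0.247  0.063 -0.025]
 [-0.244  0.062 -0.045]
 [-0.24   0.061 -0.066]
 [-0.234  0.06  -0.086]
 [-0.226  0.058 -0.105]]
[ 504.10620763 -205.75915725  151.7276957 ]
```

Call:
step_arm(commands=[[[0, 0.05, 0], 0], [[-0.24, 0.06, 0.08], 0], [[-0.24, 0.06, 0.06], 0], [[-0.24, 0.06, 0.04], 0], [[-0.25, 0.06, 0.02], 0]])

```text
time_s: 3.95
eef_pos: [561.3, -218.9, 156.8]
ee_rot: [-0.087, 0.702, -0.087, -0.701]
force: [3.4, 2.5, -0.1]
grip_width: 0.328
```

Call:
step_arm(commands=[[[-0.25, 0.06, 0], 0], [[-0.25, 0.06, -0.02], 0], [[-0.24, 0.06, -0.05], 0], [[-0.24, 0.06, -0.07], 0], [[0, 0, 0], 0]])

```text
time_s: 4.45
eef_pos: [521.5, -209.0, 151.3]
ee_rot: [-0.087, 0.702, -0.087, -0.702]
force: [-1.2, 5.9, 4.4]
grip_width: 0.331
```

```bash
cat > spd.py <<'E'
from h import *
from rig import ctrl,capture
s=ctrl.sense();print(s["eef_pos"],s["grip_width"]*85,s["force"],s["time_s"])
ps=np.load("ps.npy")
p=Rz(-ps[2])@(s["eef_pos"]+[0,0,8]-[ps[0],ps[1],0]); print("local",p, "theta",.65-np.arctan2(p[0],p[2]-40),"r",np.hypot(p[0],p[2]-40))
c=capture("side");crop(c["image"],280,205,400,325,5,"pics/s3.png")
E
python3 spd.py
```

```text
[ 521.47509426 -208.97557846  151.25190236] 28.16077162509536 [-1.18531961  5.86080308  4.39205843] 4.45
local [-38.42724102   1.16682902 159.25190236] theta 0.9617298141821358 r 125.29033908542742
```

View pics/s3.png

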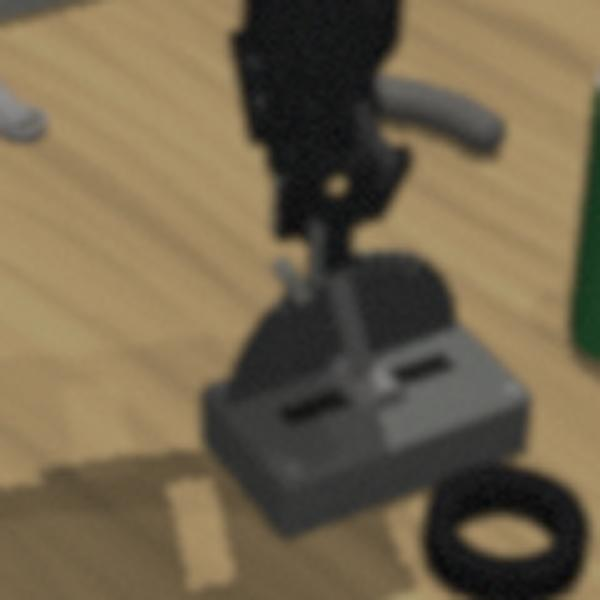

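Call:
step_arm(commands=[[[-0.22, 0.05, -0.09], 0], [[-0.22, 0.05, -0.1], 0], [[0, 0, 0], 0], [[0, 0, 0], 0]])

```text
time_s: 4.9
eef_pos: [504.5, -204.8, 143.5]
ee_rot: [0.088, -0.702, 0.086, 0.702]
force: [-1.7, 7.8, 6.7]
grip_width: 0.328
```

```bash
python3 spd.py
```

```text
[ 504.46058378 -204.78118101  143.53413299] 27.911525198360494 [-1.70366656  7.83885458  6.67391336] 4.9
local [-55.95063116   1.03516726 151.53413299] theta 1.1149633948694184 r 124.78115221954376
```

View pics/s3.png

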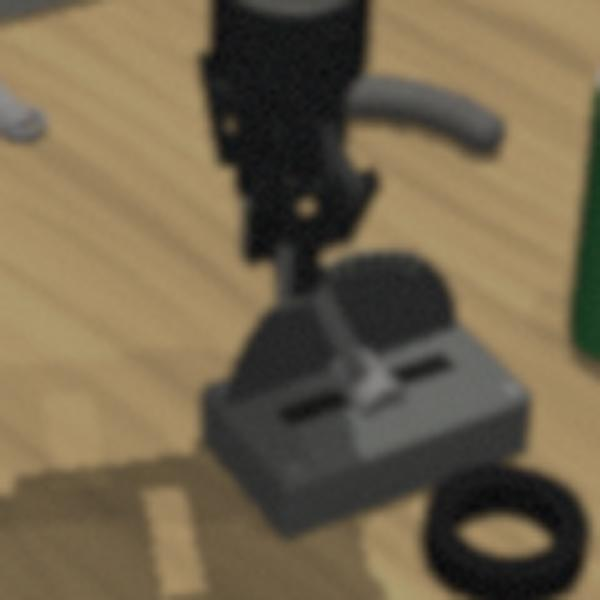

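Call:
step_arm(commands=[[[0, 0, 0], 0], [[0, 0, 0], 0], [[0, 0, 0.2], 0], [[0, 0, 0.6], 0], [[0, 0, 0.8], 0]], gripper=-0.3)

```text
time_s: 5.45
eef_pos: [503.9, -205.6, 207.4]
ee_rot: [0.088, -0.701, 0.087, 0.703]
force: [-0.0, 0.4, 0.3]
grip_width: 0.646
```

Call:
step_arm(commands=[[[0, 0, 0.9], 0], [[0, 0.7, 0.6], 0], [[0, 0.8, 0], 0], [[0, 0.8, 0], 0], [[0, 0.8, 0], 0]])

```text
time_s: 5.95
eef_pos: [504.2, -80.7, 267.9]
ee_rot: [-0.087, 0.702, -0.088, -0.701]
force: [1.1, -0.1, 0.1]
grip_width: 0.651
```

Call:
step_arm(commands=[[[0, 0.8, 0], 0], [[0, 0.8, 0], 0], [[0, 0.8, 0], 0], [[0, 0.8, 0], 0], [[0, 0.6, 0], 0]])

```text
time_s: 6.45
eef_pos: [504.2, 71.9, 267.8]
ee_rot: [-0.087, 0.702, -0.087, -0.701]
force: [0.3, 0.3, 0.1]
grip_width: 0.653
```

```bash
cat > look.py <<'E'
from h import *
from rig import ctrl,capture
s=ctrl.sense();print(s["eef_pos"],s["force"],s["time_s"],s["joints"].round(2))
c=capture("side");crop(c["image"],310,225,400,315,6,"pics/a1.png");i=c["image"]
d=capture("top");crop(d["image"],350,170,450,290,5,"pics/a2.png")
cv2.imwrite("pics/a.png",np.hstack([cv2.imread("pics/a1.png")[:540,:540]][:1]))
cv2.imwrite("pics/side_f.png",i);cv2.imwrite("pics/top_f.png",d["image"])
E
python3 look.py
```

```text
[504.22024749  71.90825265 267.79949391] [0.29054828 0.30658474 0.1459169 ] 6.45 [-0.09  0.26  1.5  -0.    1.38  1.73]
```

View pics/a1.png

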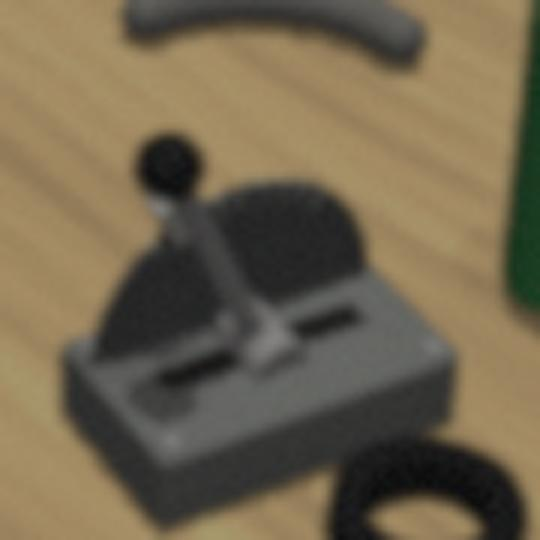

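View pics/a2.png

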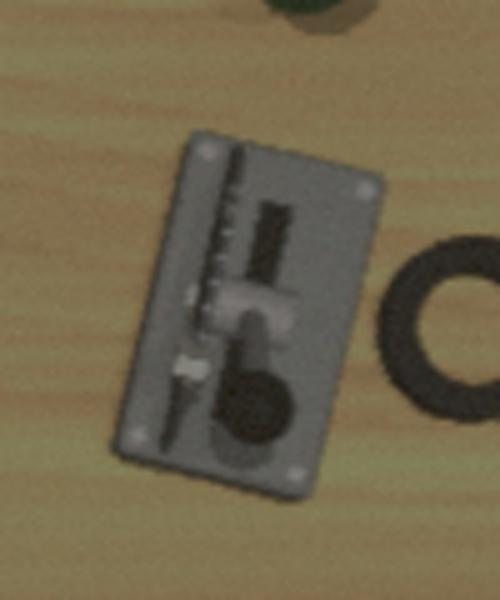

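```bash
python3 - <<'E'
from h import *
from rig import capture
cs=capture("side");ct=capture("top"); ps=np.load("ps.npy")
def spt(th,r,y): 
    a=0.65-th; return Rz(ps[2])@np.array([r*np.sin(a),y,40+r*np.cos(a)])+[ps[0],ps[1],0]
def dark(im,x0,y0,x1,y1,t):
    g=cv2.GaussianBlur(cv2.cvtColor(im,cv2.COLOR_BGR2GRAY),(0,0),.7)[y0:y1,x0:x1]
    m=(g<t).astype(np.uint8); n,l,st,ce=cv2.connectedComponentsWithStats(m); k=1+np.argmax(st[1:,4]); print(st[k],ce[k]+[x0,y0]); 
    return ce[k]+[x0,y0]
kt=dark(ct["image"],390,240,412,262,36); ks=dark(cs["image"],328,244,348,261,32)
g=cv2.cvtColor(ct["image"],cv2.COLOR_BGR2GRAY).astype(float)[239:247,383:394]; w=np.clip(g-98,0,None); yy,xx=np.mgrid[239:247,383:394]
tt=np.array([(w*xx).sum(),(w*yy).sum()])/w.sum(); print("tip top",tt)
o=np.array([.4,.4]) # box corners were measured with that shift
for n,px,cc,r,y in(("knob top",kt+o,ct,125,0),("knob side",ks,cs,125,0),("tip top",tt+o,ct,85,26)):
    s=least_squares(lambda q:(proj(cc,spt(q[0],r,q[1]))-px).ravel(),[1.1,y],x_scale=[.1,10]); print(n,s.x,s.fun.round(2))
E
```

```text
[11 15  3  3  6] [402.16666667 255.83333333]
[ 6  6  8  7 45] [337.82222222 252.82222222]
tip top [387.87913907 243.08609272]
knob top [ 1.13317295 -5.19173322] [0. 0.]
knob side [ 1.0712954  -0.29169343] [-0.  0.]
tip top [ 1.10199343 25.62221206] [-0. -0.]
```

```bash
python3 - <<'E'
from h import *
from rig import capture
cs=capture("side");ct=capture("top"); ps=np.load("ps.npy")
def spt(th,r,y): 
    a=0.65-th; return Rz(ps[2])@np.array([r*np.sin(a),y,40+r*np.cos(a)])+[ps[0],ps[1],0]
for n,im,(x0,y0,x1,y1) in(("t",ct["image"],(384,232,420,272)),("s",cs["image"],(325,240,352,266))):
    g=cv2.resize(cv2.cvtColor(im,cv2.COLOR_BGR2GRAY)[y0:y1,x0:x1],None,fx=8,fy=8,interpolation=cv2.INTER_CUBIC)
    h=cv2.HoughCircles(cv2.GaussianBlur(g,(0,0),4),cv2.HOUGH_GRADIENT,1,200,param1=60,param2=10,minRadius=35,maxRadius=75)
    print(n,h[0][0], (h[0][0][:2]+.5)/8-.5+[x0,y0])
    if n=="s": print(cv2.resize(g,None,fx=1/8,fy=1/8,interpolation=cv2.INTER_AREA)[:18,:18])
for n,px,cc,r,y in(("knob top",(401,251.5),ct,125,0),("knob side",(338.2,252.4),cs,125,0),("tip side",(161/6+310,200/6+225),cs,85,26),("tip top",(388.2,243.5),ct,85,26)):
    px=np.array(px)
    s=least_squares(lambda q:(proj(cc,spt(q[0],r,q[1]))-px).ravel(),[1.1,y],x_scale=[.1,10]); print(n,s.x,s.fun.round(2))
    s=least_squares(lambda q:(proj(cc,spt(q[0],r,y))-px).ravel(),[1.1],x_scale=[.1]); print(n,s.x,s.fun.round(2))
E
```

```text
Traceback (most recent call last):
TypeError: 'NoneType' object is not subscriptable
```

```bash
python3 - <<'E'
from h import *
from rig import capture
cs=capture("side");ct=capture("top"); ps=np.load("ps.npy")
def spt(th,r,y): 
    a=0.65-th; return Rz(ps[2])@np.array([r*np.sin(a),y,40+r*np.cos(a)])+[ps[0],ps[1],0]
for n,px,cc,r,y in(("knob top",(401,251.5),ct,125,0),("knob side",(338.2,252.4),cs,125,0),("tip side",(161/6+310,200/6+225),cs,85,26),("tip top",(388.2,243.5),ct,85,26)):
    px=np.array(px)
    s=least_squares(lambda q:(proj(cc,spt(q[0],r,q[1]))-px).ravel(),[1.1,y],x_scale=[.1,10]); print(n,s.x,s.fun.round(2))
    s=least_squares(lambda q:(proj(cc,spt(q[0],r,y))-px).ravel(),[1.1],x_scale=[.1]); print(n,s.x,s.fun.round(2))
E
```

```text
knob top [1.06163986 0.44615967] [-0. -0.]
knob top [1.06178645] [0.22 0.06]
knob side [1.06012395 0.11241713] [-0.  0.]
knob side [1.06021576] [0.02 0.03]
tip side [ 1.11650563 23.98413556] [0. 0.]
tip side [1.11490127] [-0.36 -0.47]
tip top [ 1.10284207 25.77057437] [ 0. -0.]
tip top [1.10274929] [-0.11 -0.03]
```

```bash
python3 - <<'E'
from h import *
ps=np.load("ps.npy")
def spt(th,r=125,y=0.8): 
    a=0.65-th; return Rz(ps[2])@np.array([r*np.sin(a),y,40+r*np.cos(a)])+[ps[0],ps[1],0]
for t in(1.061,1.107):print(t,spt(t)-[0,0,8])
E
```

```text
1.061 [ 510.22676856 -206.49136044  146.59021937]
1.107 [ 505.1714583  -205.20476514  144.17253845]
```

Both cameras put the lever at about 1.061 and the pointer at about 1.107. The ball lagged a few mm in the grip, so I'll regrip and nudge it.

Call:
step_arm(commands=[[[0.15, -0.8, 0], 0], [[0, -0.8, 0], 0], [[0, -0.8, 0], 0], [[0, -0.8, 0], 0], [[0, -0.8, 0], 0]], force=60)

```text
time_s: 7.35
eef_pos: [510.0, -91.6, 267.2]
ee_rot: [-0.088, 0.702, -0.088, -0.702]
force: [-0.2, -1.0, -0.5]
grip_width: 0.65
```

Call:
step_arm(commands=[[[0, -0.8, 0], 0], [[0, -0.8, 0], 0], [[0, -0.8, 0], 0], [[0, -0.56, -0.4], 0], [[0, 0, -0.8], 0]])

```text
time_s: 7.85
eef_pos: [510.5, -211.9, 220.1]
ee_rot: [-0.088, 0.703, -0.09, -0.7]
force: [0.5, -0.2, -0.7]
grip_width: 0.648
```

Call:
step_arm(commands=[[[0, 0, -0.8], 0], [[0, 0, -0.7], 0], [[0, 0, -0.3], 0], [[0, 0, 0], 0], [[0, 0, 0], 0]])

```text
time_s: 8.35
eef_pos: [510.8, -208.6, 148.4]
ee_rot: [-0.087, 0.702, -0.088, -0.701]
force: [-0.7, -0.3, 0.9]
grip_width: 0.652
```

```bash
python3 spd.py
```

```text
[ 510.76862881 -208.58974553  148.36918617] 55.391180226662485 [-0.65292247 -0.32376324  0.9308981 ] 8.35
local [-48.89811227  -1.09991423 156.36918617] theta 1.0477963845020013 r 126.22524657055739
```

Shift +2 mm in y and −2 mm in z, then grip.

Call:
step_arm(commands=[[[0, 0.05, -0.05], 0], [[0, 0, 0], 0], [[0, 0, 0], 0], [[0, 0, 0], 0], [[0, 0, 0], 0]], gripper=1, force=60)

```text
time_s: 8.9
eef_pos: [510.4, -206.1, 146.0]
ee_rot: [-0.087, 0.702, -0.087, -0.701]
force: [-3.3, 1.3, 6.4]
grip_width: 0.319
```

```bash
python3 spd.py
```

```text
[ 510.40981322 -206.10103532  145.97030876] 27.12351699222913 [-3.32420021  1.27771758  6.44704168] 8.9
local [-49.85966163   1.22341311 153.97030876] theta 1.0623931461224914 r 124.39942578669967
```

Call:
step_arm(commands=[[[-0.07, 0.02, -0.03], 0], [[-0.07, 0.02, -0.03], 0], [[0, 0, 0], 0], [[0, 0, 0], 0]])

```text
time_s: 9.35
eef_pos: [504.7, -204.6, 143.2]
ee_rot: [-0.087, 0.702, -0.087, -0.702]
force: [-2.6, -0.7, 6.3]
grip_width: 0.323
```

```bash
python3 spd.py
```

```text
[ 504.65580298 -204.61306443  143.17434771] 27.41786037739205 [-2.59419726 -0.66161103  6.33359237] 9.35
local [-55.8029074    1.2462393  151.17434771] theta 1.1151988017089343 r 124.3933280454147
```

Call:
step_arm(commands=[[[0, 0, 0], 0], [[0, 0, 0], 0], [[0, 0, 0.2], 0], [[0, 0, 0.6], 0], [[0, 0, 0.8], 0]], gripper=-0.3)

```text
time_s: 9.9
eef_pos: [504.2, -204.1, 206.8]
ee_rot: [0.088, -0.701, 0.087, 0.703]
force: [0.5, -0.3, 1.2]
grip_width: 0.648
```

Call:
step_arm(commands=[[[0, 0, 0.9], 0], [[0, 0.7, 0.6], 0], [[0, 0.8, 0], 0], [[0, 0.8, 0], 0], [[0, 0.8, 0], 0]])

```text
time_s: 10.4
eef_pos: [504.5, -79.2, 267.3]
ee_rot: [-0.087, 0.702, -0.087, -0.701]
force: [1.0, -0.7, 0.2]
grip_width: 0.649
```

Call:
step_arm(commands=[[[0, 0.8, 0], 0], [[0, 0.8, 0], 0], [[0, 0.8, 0], 0], [[0, 0.8, 0], 0], [[0, 0.6, 0], 0]])

```text
time_s: 10.9
eef_pos: [504.4, 73.4, 267.2]
ee_rot: [-0.087, 0.702, -0.087, -0.702]
force: [0.2, -0.5, -0.6]
grip_width: 0.651
```

```bash
python3 look.py
```

```text
[504.42981589  73.39875242 267.21491484] [ 0.21518569 -0.50489031 -0.62638681] 10.9 [-0.09  0.26  1.5   0.    1.38  1.73]
```

View pics/a1.png

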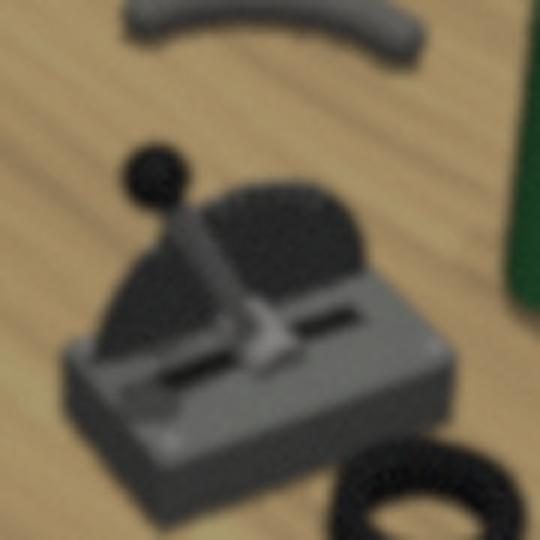

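View pics/a2.png

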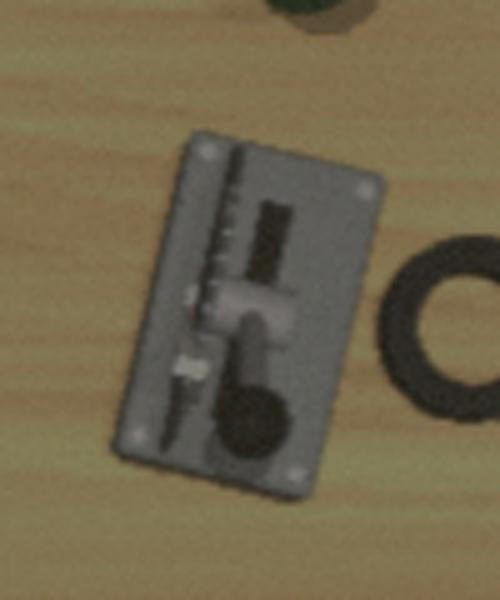

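```bash
python3 - <<'E'
from h import *
from rig import capture
cs=capture("side");ct=capture("top"); ps=np.load("ps.npy")
def spt(th,r,y): 
    a=0.65-th; return Rz(ps[2])@np.array([r*np.sin(a),y,40+r*np.cos(a)])+[ps[0],ps[1],0]
for n,px,cc,r,y in(("knob top",(400.2,254.2),ct,125,0),("knob side",(336.1,254.4),cs,125,0)):
    px=np.array(px)
    s=least_squares(lambda q:(proj(cc,spt(q[0],r,y))-px).ravel(),[1.1],x_scale=[.1]); print(n,s.x,s.fun.round(2))
# synthetic overlay check
for t in(1.06,1.08,1.1,1.12): print(t,((proj(ct,spt(t,125,0))-[350,170])*5).round(1),((proj(cs,spt(t,125,0))-[310,225])*6).round(1))
# direct, no-box: perpendicular line from tip to lever. box y shift 26mm, scale
# joint tip, hinge re-fit with bright tip
E
```

```text
knob top [1.10938293] [0.22 0.06]
knob side [1.11663882] [-0.19 -0.25]
1.06 [[256.2 407.3]] [[169.4 164.5]]
1.08 [[254.6 413. ]] [[164.4 168.1]]
1.1 [[252.9 418.7]] [[159.5 171.8]]
1.12 [[251.2 424.3]] [[154.6 175.5]]
```

Lever measured at 1.109 (top) and 1.117 (side), pointer at 1.105 and 1.115, so they are in line to about 0.005 rad. Next is the catch.

```bash
python3 - <<'E'
from h import *
pr=np.load("pr.npy")
def rp(l): return Rz(pr[2])@np.array(l)+[pr[0],pr[1],0]
cur=np.array([504.4,73.4,267.2])
W=[("above",92,267),("in",92,123)]
for f,s in zip(np.linspace(0,1.6,9),np.linspace(40,50,9)):
    W.append((f"{f:.1f}",80+s*np.sin(f)-5*np.cos(f)+27.7, 75+s*np.cos(f)+5*np.sin(f)+8))
for n,y,z in W:
    p=rp((-8,y,z)); print(n,p.round(1),((p-cur)/40).round(3)); cur=p
E
```

```text
above [539.2 318.7 267. ] [ 8.690e-01  6.134e+00 -5.000e-03]
in [539.2 318.7 123. ] [ 0.   0.  -3.6]
0.0 [541.9 329.1 123. ] [0.068 0.259 0.   ]
0.2 [544.  337.1 124.4] [0.053 0.201 0.036]
0.4 [546.2 345.5 124.1] [ 0.055  0.209 -0.008]
0.6 [548.4 353.8 121.9] [ 0.055  0.209 -0.054]
0.8 [550.5 361.8 117.9] [ 0.052  0.199 -0.1  ]
1.0 [552.4 369.  112.2] [ 0.047  0.179 -0.144]
1.2 [554.  375.  104.9] [ 0.04   0.151 -0.183]
1.4 [555.2 379.6  96.2] [ 0.03   0.114 -0.216]
1.6 [555.9 382.4  86.5] [ 0.019  0.071 -0.242]
```

Call:
step_arm(commands=[[[0.12, 0.8, 0], 0], [[0.12, 0.8, 0], 0], [[0.12, 0.8, 0], 0], [[0.12, 0.8, 0], 0], [[0.12, 0.8, 0], 0]])

```text
time_s: 11.6
eef_pos: [529.2, 231.6, 266.9]
ee_rot: [-0.088, 0.702, -0.088, -0.702]
force: [-0.6, -0.2, 0.3]
grip_width: 0.647
```

Call:
step_arm(commands=[[[0.12, 0.8, 0], 0], [[0.12, 0.8, 0], 0], [[0.03, 0.53, 0], 0], [[0, 0, 0], 0], [[0, 0, 0], 0]])

```text
time_s: 12.1
eef_pos: [539.9, 315.7, 266.5]
ee_rot: [0.087, -0.702, 0.088, 0.702]
force: [0.2, -0.7, 0.0]
grip_width: 0.648
```

Call:
step_arm(commands=[[[0, 0, -0.7], 0], [[0, 0, -0.7], 0], [[0, 0, -0.7], 0], [[0, 0, 0], 0], [[0, 0, 0], 0]])

```text
time_s: 12.6
eef_pos: [540.1, 315.8, 183.8]
ee_rot: [-0.088, 0.702, -0.088, -0.701]
force: [0.8, 0.8, -0.3]
grip_width: 0.651
```

```bash
cat > lk2.py <<'E'
from h import *
from rig import ctrl,capture
import sys
pr=np.load("pr.npy"); s=ctrl.sense()
print(s["eef_pos"],s["grip_width"]*85,s["force"],s["time_s"],s["joints"].round(2),toolyaw(s)[1]); print("local",Rz(-pr[2])@(s["eef_pos"]-[pr[0],pr[1],0]))
c=capture("side");crop(c["image"],170,110,310,250,4,sys.argv[1])
E
python3 lk2.py pics/c1.png
```

```text
[540.10907417 315.77789554 183.82818916] 55.344088576939 [ 0.79960729  0.81601542 -0.28940122] 12.6 [ 0.34  0.58  1.25 -0.    1.31  2.16] -104.23453710024656
local [ -6.33777524  89.36691092 183.82818916]
```

View pics/c1.png

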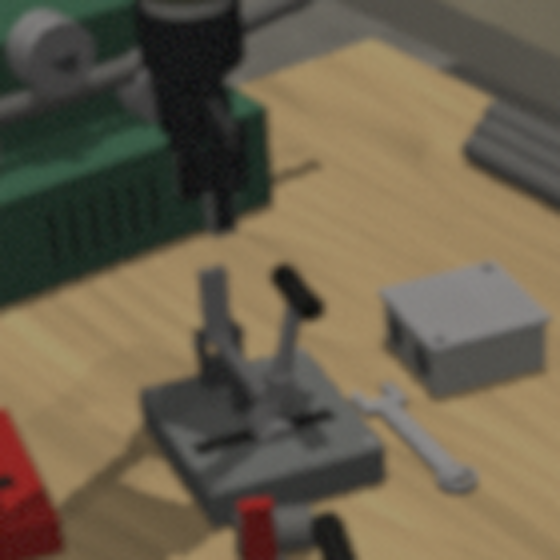

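Call:
step_arm(commands=[[[-0.02, 0.07, -0.4], 0], [[0, 0, -0.5], 0], [[0, 0, -0.4], 0], [[0, 0, -0.2], 0], [[0, 0, 0], 0]])

```text
time_s: 13.15
eef_pos: [539.0, 319.4, 123.1]
ee_rot: [-0.087, 0.702, -0.087, -0.702]
force: [0.3, 0.2, -0.2]
grip_width: 0.65
```

```bash
python3 lk2.py pics/c2.png
```

```text
[538.95215027 319.39748368 123.11711416] 55.21415179141166 [ 0.27004903  0.23513906 -0.17259974] 13.15 [ 0.35  0.64  1.32 -0.    1.18  2.17] -104.17348126213746
local [ -8.37824123  92.57259179 123.11711416]
```

View pics/c2.png

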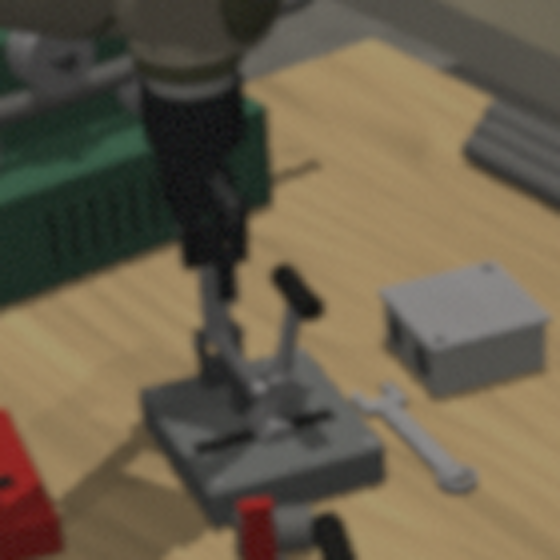

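The tab is between the fingers. I'll follow the arc.

Call:
step_arm(commands=[[[0.07, 0.25, 0], 0], [[0.05, 0.2, 0.03], 0], [[0.05, 0.21, 0], 0], [[0.05, 0.21, -0.05], 0], [[0.05, 0.2, -0.1], 0]])

```text
time_s: 13.7
eef_pos: [549.8, 363.1, 118.0]
ee_rot: [-0.087, 0.702, -0.087, -0.702]
force: [0.6, -3.7, 0.4]
grip_width: 0.649
```

```bash
python3 lk2.py pics/c3.png
```

```text
[549.83623632 363.06101164 117.95571068] 55.19105555921083 [ 0.56800165 -3.72310042  0.40437455] 13.7 [ 0.41  0.71  1.2  -0.    1.23  2.22] -104.14554014025097
local [ -8.97123863 137.56831777 117.95571068]
```

View pics/c3.png

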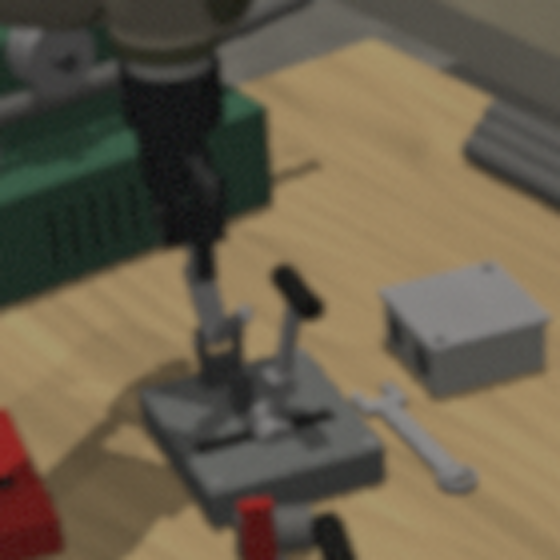

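The catch is rising: the bar has lifted and the tab is tilting. I'll continue.

Call:
step_arm(commands=[[[0.05, 0.18, -0.14], 0], [[0.04, 0.15, -0.18], 0], [[0.03, 0.11, -0.21], 0], [[0.02, 0.07, -0.2], 0], [[0, 0, 0], 0]])

```text
time_s: 14.25
eef_pos: [554.7, 383.3, 87.1]
ee_rot: [0.087, -0.701, 0.087, 0.702]
force: [0.8, 0.0, 0.0]
grip_width: 0.649
```

```bash
python3 lk2.py pics/c4.png
```

```text
[554.72139533 383.26244803  87.12428876] 55.182623374531126 [0.77954963 0.0284321  0.02079887] 14.25 [0.43 0.78 1.17 0.   1.2  2.25] -104.14458285126575
local [ -9.39112448 158.34779097  87.12428876]
```

View pics/c4.png

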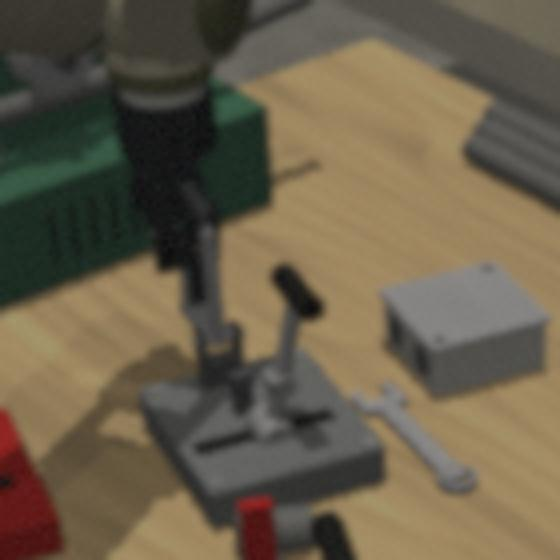

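Call:
step_arm(commands=[[[0, 0, -0.05], 0], [[0, 0, -0.05], 0], [[0, 0, -0.05], 0], [[0, 0, 0], 0]])

```text
time_s: 14.7
eef_pos: [555.5, 383.2, 85.8]
ee_rot: [-0.087, 0.703, -0.087, -0.701]
force: [-4.9, 0.2, 18.2]
grip_width: 0.65
```

```bash
python3 lk2.py pics/c4.png
```

```text
[555.4826819  383.21717047  85.83422029] 55.21387454379285 [-4.90839291  0.18282791 18.16734402] 14.7 [ 0.43  0.78  1.17 -0.    1.19  2.25] -104.13282742632222
local [ -8.64340294 158.49785694  85.83422029]
```

The arm pressed down with 18 N and nothing moved, so the catch is at its stop. I'll retreat and check.

Call:
step_arm(commands=[[[0, 0, 0.3], 0], [[0, 0, 0.7], 0], [[0, 0, 0.8], 0], [[0, 0, 0.8], 0], [[0, 0, 0.8], 0]])

```text
time_s: 15.25
eef_pos: [555.0, 382.7, 220.4]
ee_rot: [-0.087, 0.702, -0.087, -0.702]
force: [0.4, 0.7, 0.6]
grip_width: 0.648
```

Call:
step_arm(commands=[[[0, 0, 0.8], 0.045], [[0, 0, 0.5], 0.045], [[0, 0, 0], 0.045], [[0, 0, 0], 0.045], [[0, 0, 0], 0.045]])

```text
time_s: 15.75
eef_pos: [555.1, 382.7, 271.1]
ee_rot: [0.163, 0.688, 0.163, -0.688]
force: [-1.3, 0.0, -0.6]
grip_width: 0.651
```

Call:
step_arm(commands=[[[0, 0, 0], 0.045], [[0, 0, 0], 0.045], [[0, 0, 0], 0.045], [[0, 0, 0], 0.045], [[0, 0, 0], 0.045]])

```text
time_s: 16.25
eef_pos: [555.1, 382.7, 271.0]
ee_rot: [0.391, 0.589, 0.391, -0.589]
force: [-0.4, 0.1, -0.7]
grip_width: 0.655
```

Call:
step_arm(commands=[[[0, 0, 0], 0.047], [[0, 0, 0], 0]])

```text
time_s: 16.45
eef_pos: [555.1, 382.7, 271.0]
ee_rot: [0.432, 0.56, 0.432, -0.559]
force: [0.2, 0.2, -0.4]
grip_width: 0.65
```

```bash
python3 lk2.py pics/c5.png; python3 - <<'E'
from h import *
from rig import capture
c=capture("side"); crop(c["image"],190,150,280,240,6,"pics/c6.png")
pr=np.load("pr.npy")
def rp(l): return Rz(pr[2])@np.array(l)+[pr[0],pr[1],0]
for n,l in(("barend",(-8,80,167)),("tabend",(-8,140,75))): print(n,((proj(c,rp(l))-[190,150])*6).round())
E
```

```text
[555.14008393 382.72403439 271.00165827] 55.27484044867652 [ 0.22571201  0.17908291 -0.41057141] 16.45 [0.43 0.65 0.91 0.   1.58 0.69] -14.631706612012849
local [ -8.84913758 157.93373833 271.00165827]
barend [[195. 106.]]
tabend [[168. 212.]]
```

View pics/c6.png

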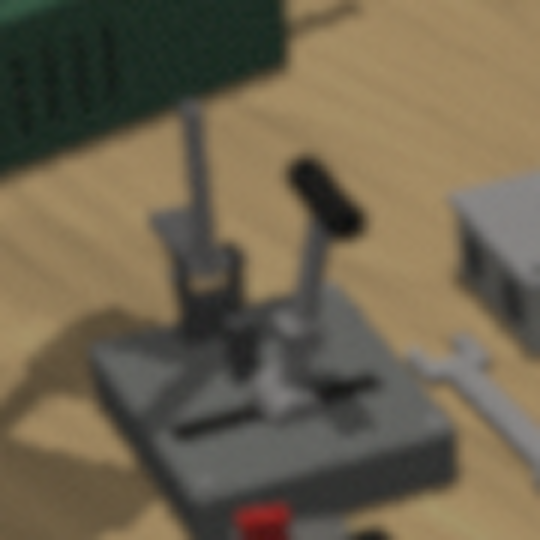

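The catch is fully over: the bar end is at (190,104) in the crop against (195,106) predicted, and the tab is level. Now the T-handle.

Call:
step_arm(commands=[[[0, -0.8, 0], 0], [[0, -0.8, 0], 0], [[-0.05, -0.8, 0], 0], [[-0.05, -0.8, 0], 0], [[0, -0.8, 0], 0]])

```text
time_s: 17.05
eef_pos: [550.8, 221.6, 270.9]
ee_rot: [0.431, 0.561, 0.431, -0.56]
force: [0.1, 0.5, 0.2]
grip_width: 0.653
```

Call:
step_arm(commands=[[[0, -0.06, -0.7], 0], [[0, 0, -0.7], 0], [[0, 0, -0.6], 0], [[0, 0, -0.4], 0], [[0, 0, 0], 0]])

```text
time_s: 17.55
eef_pos: [550.2, 220.2, 172.7]
ee_rot: [-0.43, -0.559, -0.432, 0.562]
force: [0.3, -0.1, 0.6]
grip_width: 0.65
```

```bash
python3 lk2.py pics/d1.png
```

```text
[550.19645647 220.15262975 172.71498222] 55.28017420002964 [ 0.32960992 -0.0635432   0.62823901] 17.55 [0.18 0.52 1.38 0.   1.25 0.44] -14.875182708704122
local [ 27.76674143  -0.53764226 172.71498222]
```

View pics/d1.png

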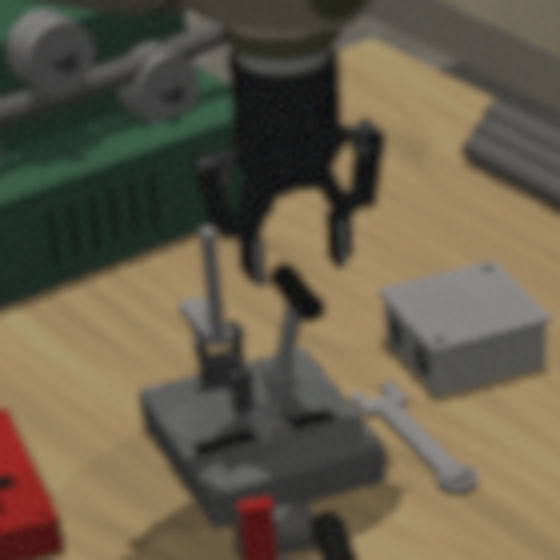

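Call:
step_arm(commands=[[[0.01, 0, -0.3], 0], [[0, 0, -0.3], 0], [[0, 0, -0.25], 0], [[0, 0, 0], 0]])

```text
time_s: 18.0
eef_pos: [550.8, 220.2, 139.0]
ee_rot: [-0.431, -0.559, -0.432, 0.561]
force: [0.0, -0.7, -0.9]
grip_width: 0.653
```

Call:
step_arm(commands=[[[0, 0, 0], 0], [[0, 0, 0], 0], [[0, 0, 0], 0], [[0, 0, 0], 0], [[0, 0, 0], 0]], gripper=1, force=80)

```text
time_s: 18.5
eef_pos: [550.5, 220.8, 141.5]
ee_rot: [-0.431, -0.559, -0.433, 0.56]
force: [-6.9, 1.1, 6.0]
grip_width: 0.231
```

```bash
python3 lk2.py pics/d2.png; python3 - <<'E'
from h import *
pr=np.load("pr.npy")
def g(t): 
    a=.25-t; return Rz(pr[2])@np.array([115*np.sin(a),0,35+115*np.cos(a)])+[pr[0],pr[1],0]
P=np.array([g(t) for t in np.linspace(0,.75,9)]);print(P[[0,-1]]-[0,0,8]);print((np.diff(P,axis=0)/40).round(3))
E
```

```text
[550.49933244 220.83337638 141.54392407] 19.60603833662691 [-6.94702494  1.09294169  6.03013103] 18.5 [0.18 0.55 1.41 0.   1.18 0.44] -14.682533173836068
local [ 27.88629101   0.19778804 141.54392407]
[[550.99550323 220.49819679 138.4249285 ]
 [470.16534083 241.78205559 127.92199462]]
[[-0.255  0.067  0.054]
 [-0.259  0.068  0.029]
 [-0.261  0.069  0.004]
 [-0.26   0.068 -0.021]
 [-0.257  0.068 -0.046]
 [-0.251  0.066 -0.071]
 [-0.244  0.064 -0.095]
 [-0.234  0.062 -0.118]]
```

View pics/d2.png

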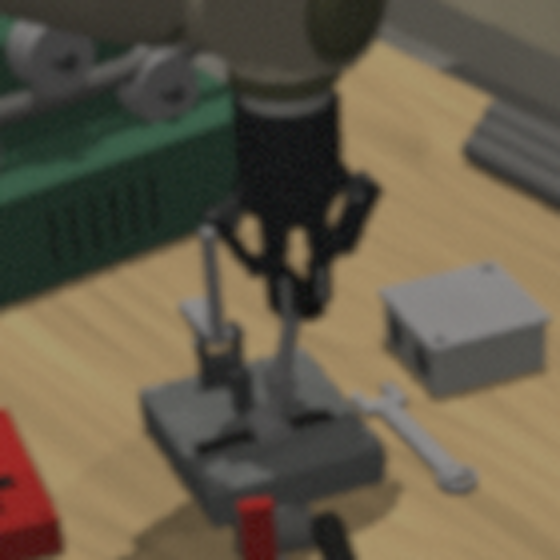

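Gripped on the cross-bar. Pulling along the arc.

Call:
step_arm(commands=[[[-0.25, 0.07, 0.05], 0], [[-0.26, 0.07, 0.03], 0], [[-0.26, 0.07, 0], 0], [[-0.26, 0.07, -0.02], 0], [[-0.26, 0.07, -0.05], 0]])

```text
time_s: 19.05
eef_pos: [504.1, 233.6, 145.6]
ee_rot: [0.435, 0.564, 0.429, -0.556]
force: [12.0, -10.3, 19.6]
grip_width: 0.23
```

Call:
step_arm(commands=[[[-0.25, 0.07, -0.07], 0], [[-0.24, 0.06, -0.1], 0], [[-0.18, 0.04, -0.09], 0], [[0, 0, 0], 0]])

```text
time_s: 19.45
eef_pos: [479.2, 241.2, 136.5]
ee_rot: [0.436, 0.566, 0.428, -0.553]
force: [12.3, -5.9, 22.0]
grip_width: 0.226
```

```bash
cat > lk3.py <<'E'
from h import *
from rig import ctrl,capture
import sys
pr=np.load("pr.npy"); s=ctrl.sense()
print(s["eef_pos"],s["grip_width"]*85,s["force"],s["time_s"]); p=Rz(-pr[2])@(s["eef_pos"]+[0,0,8]-[pr[0],pr[1],0]);print("local",p,"th",.25-np.arctan2(p[0],p[2]-35),"r",np.hypot(p[0],p[2]-35),"local force",Rz(-pr[2])@s["force"])
c=capture("side");crop(c["image"],170,110,310,250,4,sys.argv[1])
E
python3 lk3.py pics/e1.png
```

```text
[479.22166847 241.20102191 136.48983687] 19.241324404851483 [12.30533773 -5.88755022 22.04957055] 19.45
local [-46.22818137   1.74418697 144.48983687] th 0.6495088210489175 r 118.84893407279796 local force [13.39889907 -2.5600953  22.04957055]
```

View pics/e1.png

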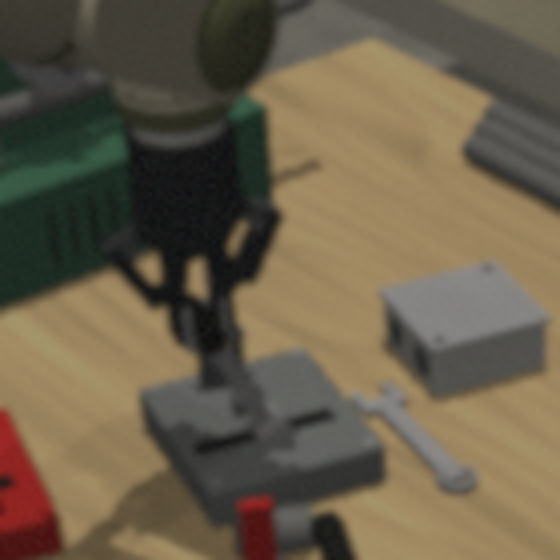

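Call:
step_arm(commands=[[[-0.12, 0.03, -0.05], 0], [[-0.12, 0.03, -0.05], 0], [[-0.1, 0.03, -0.04], 0], [[0, 0, 0], 0], [[0, 0, 0], 0]])

```text
time_s: 20.0
eef_pos: [470.0, 243.6, 132.8]
ee_rot: [0.438, 0.569, 0.425, -0.551]
force: [23.7, -15.7, 26.8]
grip_width: 0.23
```

```bash
python3 lk3.py pics/e2.png
```

```text
[470.02488396 243.62875739 132.76770777] 19.516094792739267 [ 23.68214283 -15.74958182  26.79087013] 20.0
local [-55.74000088   1.75006348 140.76770777] th 0.7350166692423126 r 119.55649587011426 local force [26.91191924 -9.20009887 26.79087013]
```

Call:
step_arm(commands=[[[-0.05, 0.02, -0.02], 0], [[0, 0, 0], 0], [[0, 0, 0], 0]])

```text
time_s: 20.35
eef_pos: [469.9, 243.8, 132.7]
ee_rot: [0.439, 0.57, 0.424, -0.55]
force: [31.5, -19.8, 26.8]
grip_width: 0.23
```

```bash
python3 lk3.py pics/e2.png; python3 - <<'E'
from h import *
from rig import capture
c=capture("side");crop(c["image"],200,165,270,235,8,"pics/e3.png")
pr=np.load("pr.npy")
def g(t,r,y=0): 
    a=.25-t; return Rz(pr[2])@np.array([r*np.sin(a),y,35+r*np.cos(a)])+[pr[0],pr[1],0]
for t in (.65,.70,.75):
    print(t,[((proj(c,g(t,r,y))-[200,165])*8).round()[0].tolist() for r,y in((50,0),(80,0),(115,-30),(115,30))])
E
```

```text
[469.87192073 243.77576594 132.73185088] 19.56130395889284 [ 31.47118385 -19.84103566  26.81103122] 20.35
local [-55.92535566   1.85327621 140.73185088] th 0.7365273511728798 r 119.61132762643896 local force [ 35.48604155 -11.17331481  26.81103122]
0.65 [[247.0, 328.0], [211.0, 272.0], [199.0, 244.0], [139.0, 167.0]]
0.7 [[242.0, 332.0], [202.0, 278.0], [185.0, 253.0], [126.0, 176.0]]
0.75 [[236.0, 336.0], [193.0, 285.0], [172.0, 263.0], [113.0, 185.0]]
```

View pics/e3.png

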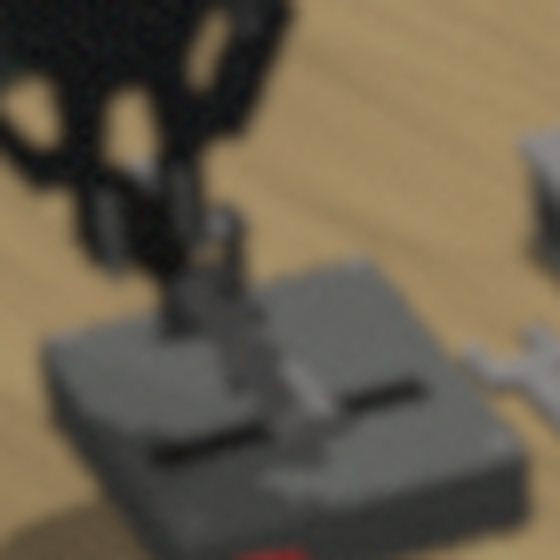

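It has hit a hard stop: 2 mm more command gave 0.15 mm of motion and 8 N more force. The cross-bar end at about (165,265) matches the 0.75 prediction of (172,263). I'll ease off slightly but stay on the stop.

Call:
step_arm(commands=[[[0.05, -0.04, 0.02], 0], [[0, 0, 0], 0], [[0, 0, 0], 0], [[0, 0, 0], 0]])

```text
time_s: 20.85
eef_pos: [470.0, 243.5, 132.8]
ee_rot: [0.438, 0.569, 0.425, -0.55]
force: [24.2, -10.4, 24.7]
grip_width: 0.228
```

```bash
python3 lk3.py pics/e4.png; python3 look.py; python3 - <<'E'
from rig import capture
import cv2
cv2.imwrite("pics/topf.png",capture("top")["image"])
E
```

```text
[470.01557507 243.50966266 132.77693413] 19.399841737273302 [ 24.23665726 -10.43611829  24.7306497 ] 20.85
local [-55.7186771    1.63252409 140.77693413] th 0.7348229003573444 r 119.55471873298106 local force [26.09515553 -3.92058392 24.7306497 ]
[470.00729762 243.51244329 132.76669044] [ 23.91344359 -10.62027545  24.78299784] 20.9 [ 0.26  0.42  1.65 -0.01  1.04  0.52]
```

View pics/topf.png

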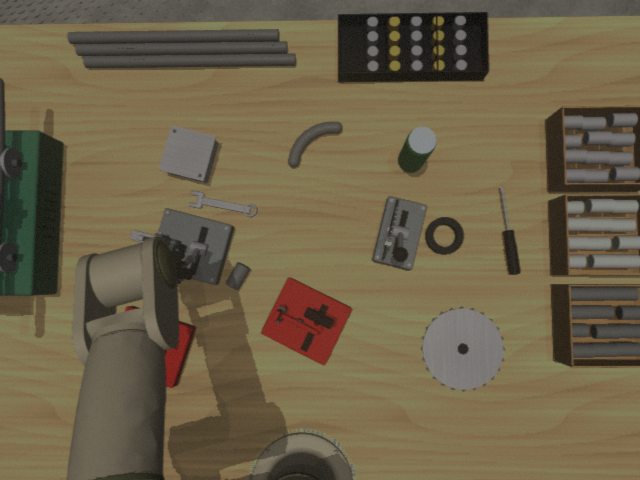

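View pics/side_f.png

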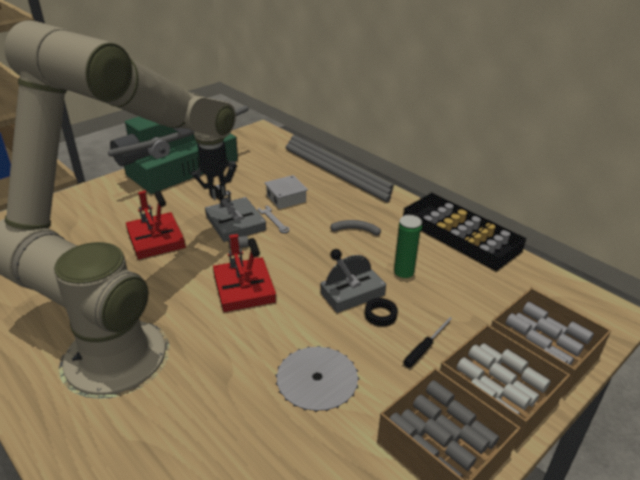

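The lever is still on the stop, the level catch tab shows at (143,236) in the top view, and the bystanders have not moved. I'm handing it in.

```bash
python3 -c "
from rig import ticket
print(ticket.finish_job())"
```

```text
the job is handed in; nothing more can be done
None
```

I handed the job in at about 21 s. The speed lever is in line with its pointer, the safety catch is fully over, and the gripper is still holding the run lever back.

- **Speed lever:** The last camera check put the lever at 1.109 rad (top) and 1.117 rad (side), and the pointer at about 1.105 and 1.115 rad. My first swing stopped about 0.05 rad short, although the arm's own position reading said it was on target. I trusted the cameras, regripped the ball and corrected it. I never touched the pointer.
- **Safety catch:** I flipped it until it stopped moving at about 18 N. The side picture then showed the bar upright with its end within about 1 pixel of where it should be, and the tab level.
- **Run lever:** I gripped the T-handle with 80 N and pulled it onto its stop. A further 2 mm of command gave only 0.15 mm of motion and about 8 N more force. I then eased off slightly and held it there, with about 36 N total on the wrist.
- **One disagreement:** The tool position works out to about 0.735 rad for the run lever, not 0.75. I put this down to the grip sitting 3 to 5 mm high on the cross-bar. The side picture agreed with 0.75.
- **Bystanders:** The last top picture shows the bench items where they were at the start.

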